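# Check a rinsed ink cell for stains in the torch light

### The arm

A 6-joint arm with a two-finger parallel gripper is mounted at the origin on the work surface. World frame = base frame: x ahead of the robot, y to its left, z up, the work surface at z = 0. Lengths are in m, angles in rad, forces in N, time in s.
With the tool pointing down it reaches from about 0.35 to 0.85 m from the base axis. Payload 8.1 kg.
Tool frame: the origin (TCP) lies midway between the tips of the shut fingers; the grasp point (between the pads) lies 19 mm behind it (robot.grip_point_offset is the distance from the TCP to the grasp point, in m); z points along the fingers, y is the line along which they close (so a half turn about z gives the same grasp; the last joint's range is limited). The gripper opens to 93 mm and grips with 3 to 60 N. Pads are 15 mm wide; open, the fingers measure 128 mm over their backs; the gripper's body (75 mm by 188 mm) begins 65 mm behind the grasp point.
Start: joints at [1.019, 0.13, 1.488, -0, 1.523, -0.085], TCP at [0.27, 0.536, 0.219] pointing down, gripper open.
Joint ranges: [-2.96, 2.96], [-0.89, 2.26], [0.02, 2.5], [-1.34, 4.48], [0, 2.73], [-2.66, 2.66]. Speed limits (rad/s): [2.39, 2.39, 2.79, 3.14, 3.14, 3.14].

### API

Orientations are given as a rotation vector (axis times angle).
In Python, from plant import robot, read_camera, job gives the robot as it stands.
- The arm moves only by the shell command python3 -m inch 'ROWS' [FORCE]. ROWS is JSON, one flat list of numbers, 5 for each row, row after row: the shift along the world's x, y, z in mm, then the turn about the world's z in degrees, then the opening in per cent of the stroke, from 0 (shut) to 100 (fully open). In form: [dx, dy, dz, yaw, hand, dx, dy, dz, yaw, hand, ...]. A call has 1 to 10 rows; each row is the pose to reach, as a shift and turn from the pose commanded when the call began; what a row does not reach only later rows make up. A row lasts 1/12 s, in which the tool goes at most 41.7 mm and 7.16 degrees, less where a joint would pass 70% of its speed; a pose out of reach is approached as far as the arm can. A call with a gripper value outside its range is refused whole. The fingers move at their own pace and stop on an object; FORCE is the grip in N (left out, the last holds). Time passes only in rows, so rows that repeat a pose let the fingers close. It gives the time, the measured TCP pose, the force, the opening and the grip force at its end, in the units of the state.
- robot.read_state(): the state, without advancing time (a new reading comes with each control period).
- read_camera(name): name is "side" or "top"; returns a dict with "image" (400x640x3 uint8, blue, green, red), "K" (3x3 intrinsics, pixels), "D" ([k1, k2, p1, p2, k3] as OpenCV has them; the pictures are not rectified), "extrinsics" (4x4, takes a point from world to camera coordinates). Camera axes: x right, y down, z forward; pixel columns grow to the right and rows downward; lengths in m; the calibration is good to about 2 mm. A picture is of the moment at which its call begins. There is no depth.
- job.close_job(): hands the job in; it is judged then, once.
The state is a dict: "t": time; "q": joint angles; "dq": joint speeds; "joint_torque": joint torques, N m; "tool_pos": TCP position; "orientation": TCP orientation; "force": force on the tool from outside, world axes, zero at the start; "wrist_torque": the same for the moment, N m; "opening": finger opening in m; "gripper_force": force on a finger pad.
Only numpy, scipy, OpenCV 4.12 (cv2) and the standard library are available. Lean on these libraries where they do the work, as an engineer would, in place of code of your own. Each camera call takes 0.05 s, during which the arm holds its last target. There are 200 camera calls.

### The job

Set up the light: take the pen torch from the pen rest, lay its barrel in the notched bracket of the viewing stand, slide its narrow nose through the round hole of the other bracket until the barrel's shoulder is fully home against that bracket, and let go. Then lift the long glass cell out of the rack by its two wide frosted sides, never touching its clear end windows and keeping it upright, and hold it in the torch's light path between the torch's nose and the white card so that the light goes squarely in at one window and out at the other. Finish while holding it still there, clear of stand and card, and leave the other things where they are.

Things in the scene. Friction and masses are not known exactly. Their poses are not given: they have to be found in the camera images.
- stand: Viewing stand, fixed: dark wood base 300 x 100 x 12 mm on the mat (underside 4 mm above the table) carrying, in this order along its own +x (the way the light goes), a notched bracket, a bracket with a round hole and a white card. Origin: on its underside, z up; base from x = -156 to 144 mm. Light path: line y = 0, z = 75 mm from the seated torch's nose tip (x = 10 mm) to the card.
- notch (a point): Where the axis of a 20 mm barrel lies in the V notch (90 degrees, open at the top) of the upright notched bracket: (-122, 0, 75) mm in the stand's frame. Aluminium plate, 8 mm thick along x, 64 mm wide; the points beside the notch are 77 mm high, 32 mm apart. From it to the bracket with the hole is 104 mm of free space.
- ring (a point): Middle of the 15 mm round hole of the second bracket, on the face towards the notch: (-14, 0, 76.5) mm in the stand's frame. That bracket is an upright aluminium plate 8 mm thick (x = -14 to -6 mm), 36 mm wide, top at z = 96 mm. A torch resting in notch and hole has its axis level at z = 75 mm. Axes as the stand's.
- beam (a point): Middle of the light path between torch nose and card: (60, 0, 75) mm in the stand's frame. Axes as the stand's: x is the way the light goes, z up.
- card (a point): Middle of the top edge of the white card: (125, 0, 119) mm in the stand's frame. The card stands square to the light, 84 mm wide, 3 mm thick.
- torch: Pen torch, about 70 g: aluminium barrel 20 mm across, 120 mm long, then a dark nose 12 mm across, 24 mm long, its last 6 mm tapering to 7 mm. Origin: on the axis, mid barrel; own x along the axis to the nose (nose tip at 84 mm); it may be rolled about x. It starts level in a place of the pen rest. Seated, its origin is at x = -74 mm in the stand's frame; nose tip just short of the hole, at -98 mm.
- torch_shoulder (a point): On the torch's axis at the flat shoulder where the barrel steps down to the nose (60 mm ahead of the torch's origin). Seated, it is at x = -14 mm in the stand's frame.
- rest: Wooden pen rest, fixed: base 86 x 116 x 6 mm, two upright combs 8 mm thick at x = -35 and 35 mm (62 mm free between), tips 38 mm high. Two places at y = -30 and 30 mm: a pen lies along x in both combs, axis 36 mm above the rest's underside (its origin, 4 mm above the table). One holds the torch, the other a marker pen of the same girth.
- cell: The long glass cell (about 20 g, empty): 22.5 mm long (own x) x 12.5 mm thick (own y) x 45 mm high, a slightly narrower white stopper on top up to 51 mm. Origin: middle of its underside, z up. Light passes along x, either way. It stands in one of the rack's slots, underside 8 mm above the rack's, its lowest 12 mm inside the slot, 1 mm play all round.
- cell_frosted: The cell's two wide side faces (22.5 x 45 mm, 12.5 mm apart along y), of frosted whitish glass: the faces to grip. Origin and axes as the cell's.
- cell_windows: The cell's two narrow end faces (9.5 mm wide windows between the frosted walls, at x = -11.25 and +11.25 mm), of clear glass: not to be touched. Origin and axes as the cell's.
- cell_mid (a point): Middle of the cell's glass, 22.5 mm above its underside on its centre line. Axes as the cell's.
- rack: Grey plastic cell rack, fixed for the run, 160 (x) x 40 (y) x 20 mm high, with three slots in a row along x at -50, 0 and +50 mm; slot length along x. Origin: middle of its underside, 4 mm above the table. One slot holds the long cell, the others hold short square cells.
- marker: Fat marker pen, 20 mm across, 144 mm long, white with a black cap, in the other place of the pen rest: leave it. Origin in its middle, x along it.
- short_cell_a: Short square glass cell, 12.5 x 12.5 x 51 mm with stopper, in the rack: leave it. Origin under its middle.
- short_cell_b: Another short square cell in the rack: leave it. Origin under its middle.
- dropper_a: Amber dropper bottle, 42 mm across, 96 mm high, standing on the left part of the mat: leave it. Origin under its middle.
- dropper_b: Black dropper bottle, 42 mm across, 96 mm high, on the right part of the mat: leave it. Origin under its middle.
- spray: Clear spray bottle, 40 mm across, 123 mm high, on the left part of the mat: leave it. Origin under its middle.
- bowl: Dark wooden ink bowl, 78 mm across, 32 mm high, between pen rest and rack: leave it. Origin under its middle.
- brush_pot: Bamboo pot with brushes, 86 mm across, 210 mm high with the brushes, on the right part of the mat: leave it. Origin under its middle.

How it is judged:
By the outcome, as a careful person would: the job done as asked, in the order asked, and still so for the second after the job is handed in, while the arm keeps its last pose, push and grip.
It also fails if it takes over 61 s, if anything falls off the work surface, if the arm or the gripper's body presses on something with over 40 N, if the wrist force passes 120 N, or if a joint passes its speed limit or range.

## Working session

There is one attempt and no reset: what is moved stays moved. The work goes in short steps, Python scripts to look and compute and a shell command to move; the robot and the scene stay as the last step left them, time stands still between calls to the robot, and variables do not carry over. Pictures are saved under pics/ and viewed, at most 10 in all, crops included, and the job is handed in when it is done.

```bash
ls; mkdir -p pics; python3 - <<'E'
from plant import robot, read_camera
import cv2,numpy as np
for n in("top","side"):
    c=read_camera(n);cv2.imwrite(f"pics/{n}0.png",c["image"]);print(n,c["K"],c["D"],np.round(c["extrinsics"],4))
s=robot.read_state();print(s["t"],s["tool_pos"],s["orientation"],s["opening"])
E
```

```text
pics
top [[388.10545929   0.         321.42388352]
 [  0.         388.10545929 201.85025796]
 [  0.           0.           1.        ]] [-0.06798034  0.          0.          0.          0.        ] [[ 1.1200e-02 -9.9990e-01 -7.0000e-04  1.0900e-02]
 [-9.9320e-01 -1.1100e-02 -1.1570e-01  5.4880e-01]
 [ 1.1570e-01  2.0000e-03 -9.9330e-01  1.0779e+00]
 [ 0.0000e+00  0.0000e+00  0.0000e+00  1.0000e+00]]
side [[495.29409998   0.         319.86716764]
 [  0.         495.29409998 195.47969259]
 [  0.           0.           1.        ]] [0.00341793 0.         0.         0.         0.        ] [[ 0.7954 -0.606   0.0051 -0.4521]
 [-0.4376 -0.5801 -0.6871  0.2974]
 [ 0.4193  0.5443 -0.7266  1.0128]
 [ 0.      0.      0.      1.    ]]
0.1 [0.26974182 0.53539385 0.21771122] [-7.26499576e-01 -3.05593922e+00  2.41410190e-03] 0.09266743324888813
```

View pics/top0.png

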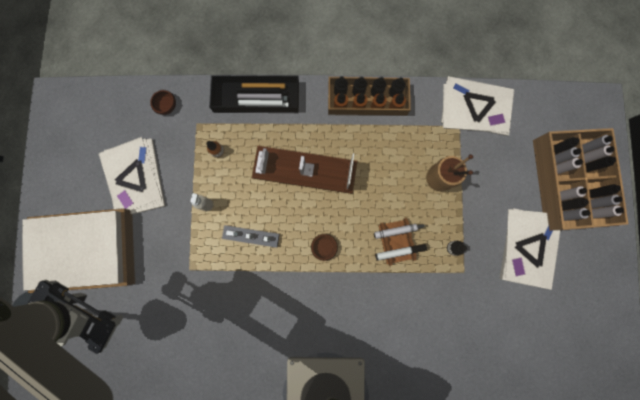

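View pics/side0.png

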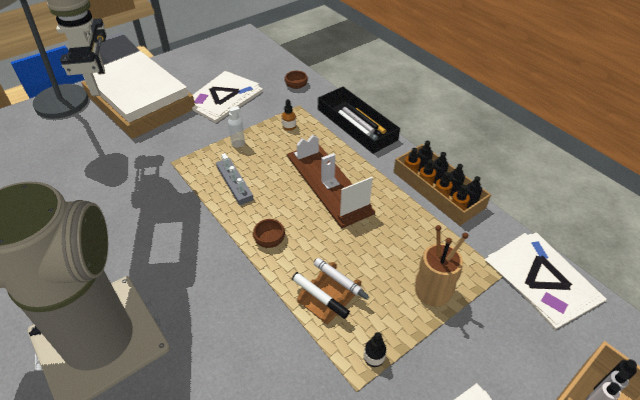

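The top view shows the stand at about (303,168) with the card to the right, the rest at (398,240) with the torch as the upper pen (nose right), and the rack at (250,236). I'll zoom in.

```bash
cat > h.py <<'E'
import cv2,numpy as np
from plant import robot, read_camera
def ray(c,p):
    u=cv2.undistortPoints(np.array([[p]],float),np.array(c["K"]),np.array(c["D"]))[0,0]
    E=np.array(c["extrinsics"]);R=E[:3,:3]
    return -R.T@E[:3,3],R.T@np.array([u[0],u[1],1])
def onz(c,p,z):
    o,d=ray(c,p);return o+d*(z-o[2])/d[2]
def proj(c,P):
    E=np.array(c["extrinsics"]);r,_=cv2.Rodrigues(E[:3,:3])
    return cv2.projectPoints(np.array(P,float).reshape(-1,3),r,E[:3,3],np.array(c["K"]),np.array(c["D"]))[0][:,0]
def tri(ct,pt,cs,ps):
    A=np.zeros((3,3));b=np.zeros(3)
    for c,p in((ct,pt),(cs,ps)):
        o,d=ray(c,p);d=d/np.linalg.norm(d);M=np.eye(3)-np.outer(d,d);A+=M;b+=M@o
    return np.linalg.solve(A,b)
def crop(im,x,y,w,h,k):
    return cv2.resize(im[y:y+h,x:x+w],None,fx=k,fy=k,interpolation=cv2.INTER_CUBIC)
E
python3 - <<'E'
from h import *
t=cv2.imread("pics/top0.png");s=cv2.imread("pics/side0.png")
a=np.hstack([crop(t,246,140,120,60,6.66)[:400,:799]])
b=crop(t,215,220,72,34,5.5)[:187,:396];d=crop(t,370,215,66,52,5)
out=np.zeros((600,800,3),np.uint8);out[:a.shape[0]if a.shape[0]<340 else 340]=0
a=crop(t,246,140,114,54,7);out[:a.shape[0],:a.shape[1]]=a[:, :800]
b=crop(t,218,222,66,30,6);out[380:380+b.shape[0],:b.shape[1]]=b
d=crop(t,370,216,66,36,6);out[380:380+d.shape[0],400:400+d.shape[1]]=d
cv2.imwrite("pics/z1.png",out)
o=np.zeros((600,800,3),np.uint8)
a=crop(s,280,130,100,100,4);o[:400,:400]=a
b=crop(s,285,250,90,75,4);o[:300,400:760]=b
d=crop(s,212,145,44,60,5);o[300:600,400:620]=d
cv2.imwrite("pics/z2.png",o)
E
```

```text
(no output)
```

View pics/z1.png

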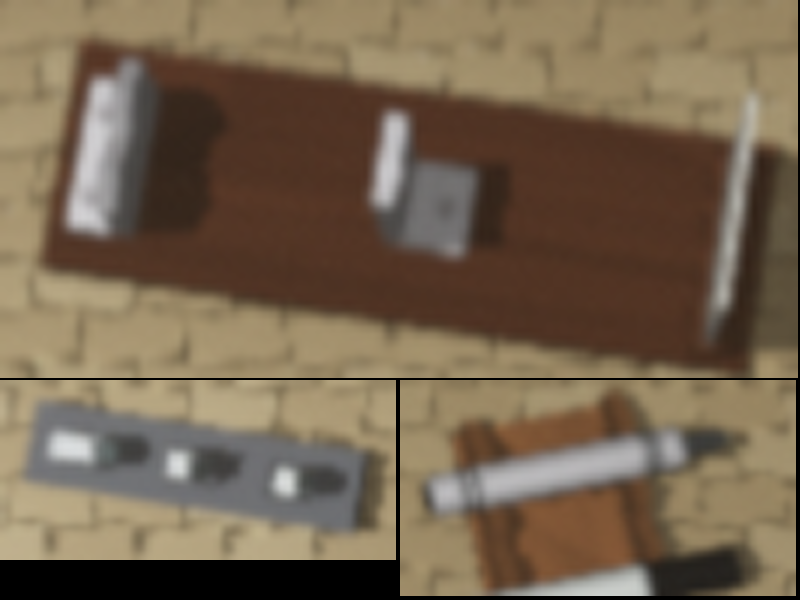

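View pics/z2.png

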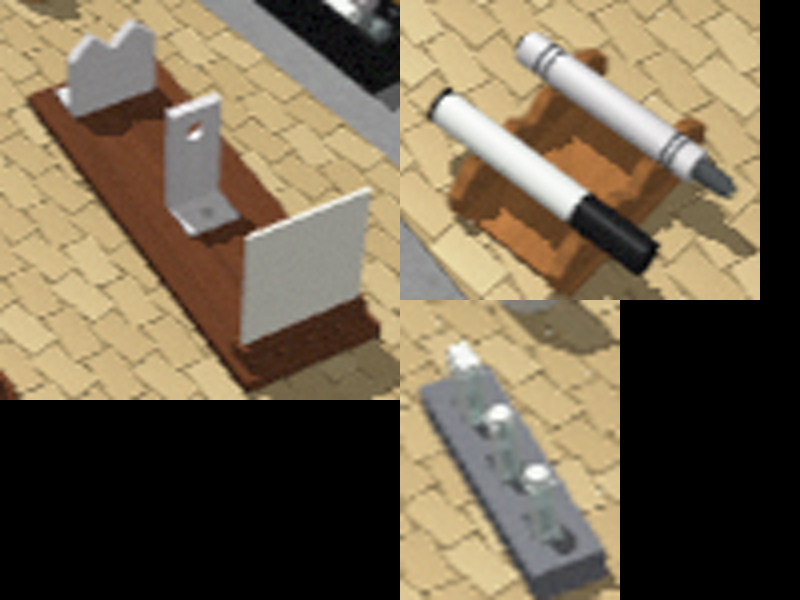

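```bash
cat > m.py <<'E'
from h import *
from scipy.optimize import least_squares
ct=read_camera("top");cs=read_camera("side")
P=lambda x0,y0,k,l:[((x+.5)/k-.5+x0,(y+.5)/k-.5+y0) for x,y in l]
top=[((-156,50,12),(82,40)),((-156,-50,12),(45,267)),((144,50,12),(780,148)),((144,-50,12),(750,373)),((125,42,119),(753,97)),((-14,18,96),(386,110)),((-6,18,96),(408,112))]
side=[((126.5,42,119),(371,190)),((126.5,-42,119),(247,238)),((-6,-18,96),(169,112)),((-6,18,96),(220,96)),((144,50,12),(378,320)),((144,-50,12),(250,378)),((-156,-50,12),(30,97))]
def W(v,p):
    p=np.array(p)/1000;c,s=np.cos(v[2]),np.sin(v[2])
    return np.array([v[0]+c*p[0]-s*p[1],v[1]+s*p[0]+c*p[1],.004+p[2]])
rs=[]
for nm,sets in(("top",[(ct,top,(246,140,7))]),("side",[(cs,side,(280,130,4))]),("both",[(ct,top,(246,140,7)),(cs,side,(280,130,4))])):
    def f(v):
        r=[]
        for c,l,(x,y,k) in sets:
            r.append((proj(c,[W(v,a) for a,_ in l])-np.array(P(x,y,k,[b for _,b in l]))).ravel())
        return np.concatenate(r)
    s=least_squares(f,[.6,.05,-1.57]);print(nm,s.x[:2].round(4),np.degrees(s.x[2]).round(2),np.abs(s.fun).max().round(2))
v=s.x
for n,p in(("notch",(-122,0,75)),("ring",(-14,0,76.5)),("beam",(60,0,75))):print(n,W(v,p).round(4))
a,b=[onz(ct,p,.040) for p in P(370,216,6,[(35,117),(340,57)])];d=b-a
print("torch",a,b,np.linalg.norm(d),np.degrees(np.arctan2(d[1],d[0])))
a2,b2=[onz(cs,p,.040) for p in P(285,250,4,[(121,47),(332,190)])];d=b2-a2   # tail, tip
print("torch side",a2,b2,np.linalg.norm(d),np.degrees(np.arctan2(d[1],d[0])))
r=[onz(ct,p,.024) for p in P(218,222,6,[(38,22),(372,72),(355,150),(25,98)])]
c=sum(r)/4;d=r[1]-r[0]+r[2]-r[3];print("rack",c,np.linalg.norm(d)/2,np.degrees(np.arctan2(d[1],d[0])))
print("stopper top",onz(ct,P(218,222,6,[(71,67)])[0],.063), "side",onz(cs,P(212,145,5,[(64,56)])[0],.063))
E
python3 m.py
```

```text
top [0.6466 0.0624] -98.22 0.92
side [0.6512 0.0675] -98.22 1.22
both [0.6484 0.0644] -98.16 2.06
notch [0.6658 0.1852 0.079 ]
ring [0.6504 0.0783 0.0805]
beam [0.6399 0.0051 0.079 ]
torch [ 0.45516079 -0.13599419  0.04      ] [ 0.48470136 -0.28064629  0.04      ] 0.14763765180851152 -78.45787442069033
torch side [ 0.45462787 -0.1306926   0.04      ] [ 0.48790166 -0.27094738  0.04      ] 0.1441476607506605 -76.65397970878601
rack [0.44946182 0.21906075 0.024     ] 0.16125241521788636 -97.88234814931627
stopper top [0.45610816 0.27045998 0.063     ] side [0.45880858 0.27250668 0.063     ]
```

The zooms show the torch's tail at about crop (435,497) and its nose tip at (740,437). The ring is at about (395,160), and the long cell is the left one in the rack at (71,447). The two cameras differ by about 5 mm, so I'll correct with close relative looks. First I go above the torch.

```bash
python3 -m inch '[199,-732,0,-51,50,199,-732,0,-51,50,199,-732,0,-51,50,199,-732,0,-51,50,199,-732,0,-51,50,199,-732,0,-51,50,199,-732,0,-51,50,199,-732,0,-51,50,199,-732,0,-51,50,199,-732,0,-51,50]' 15; python3 - <<'E'
from plant import robot
s=robot.read_state();print(s["tool_pos"],s["orientation"],s["q"])
E
```

```text
t: 1.03
tool_pos: [0.3792, 0.1319, 0.2188]
orientation: [1.971, 2.446, 0.001]
force: [1.1, 0.0, 0.9]
opening: 0.0464
gripper_force: 0.0
[0.37922855 0.13191865 0.21875056] [1.97095041e+00 2.44582290e+00 9.06314764e-04] [ 2.06896734e-01 -4.36344335e-01  1.99776500e+00  7.04778763e-06
  1.57943223e+00 -7.31174957e-03]
```

```bash
python3 -m inch '[90,-329,0,0,50,90,-329,0,0,50,90,-329,0,0,50,90,-329,0,0,50,90,-329,0,0,50,90,-329,-60,0,50,90,-329,-118,0,50,90,-329,-118,0,50,90,-329,-118,0,50,90,-329,-118,0,50]'; python3 - <<'E'
from h import *
o=np.zeros((600,800,3),np.uint8)
c=read_camera("top");o[:288,:528]=crop(c["image"],360,200,88,48,6)
c2=read_camera("side");o[290:590,:480]=crop(c2["image"],280,240,120,75,4)
cv2.imwrite("pics/z3.png",o)
s=robot.read_state()
for z in(0,.002):print(z)
print(s["tool_pos"],s["orientation"],proj(c,s["tool_pos"]),proj(c2,s["tool_pos"]))
E
```

```text
t: 1.87
tool_pos: [0.467, -0.1973, 0.0955]
orientation: [-1.971, -2.44, 0.003]
force: [-0.6, 0.1, -0.5]
opening: 0.0461
gripper_force: 0.0
0
0.002
[ 0.46713453 -0.19574568  0.09734457] [-1.97109379e+00 -2.43882814e+00  1.98814788e-03] [[400.61326799 230.14439185]] [[338.37841102 262.5380134 ]]
```

View pics/z3.png

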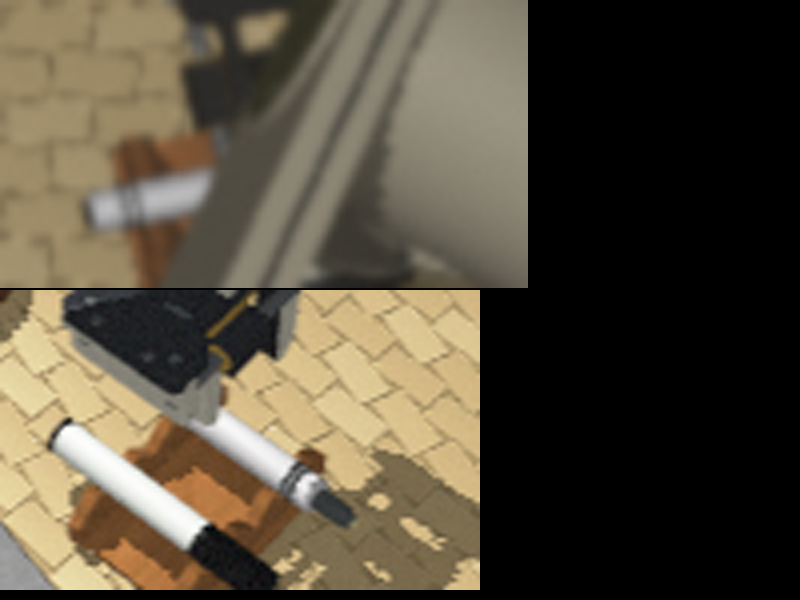

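The side view shows the fingers straddling the torch, with tips near crop (203,420) and (288,350) and the barrel between. I descend and close gently.

```bash
python3 -m inch '[0,0,-40,0,50,0,0,-77,0,50,0,0,-77,0,50,0,0,-77,0,50,0,0,-77,0,50]';python3 -m inch '[0,0,0,0,10,0,0,0,0,10,0,0,0,0,10,0,0,0,0,10,0,0,0,0,10,0,0,0,0,10]' 6
```

```text
t: 2.38
tool_pos: [0.4707, -0.1953, 0.0262]
orientation: [1.969, 2.445, 0.001]
force: [0.6, -0.6, 0.3]
opening: 0.0464
gripper_force: 0.0
t: 2.88
tool_pos: [0.4685, -0.1959, 0.0243]
orientation: [-1.971, -2.445, 0.003]
force: [-7.1, -2.3, 8.3]
opening: 0.0197
gripper_force: 6.0
```

```bash
python3 -m inch '[-2,0,0,0,10,-2,0,0,0,10,-2,0,0,0,10]';python3 -m inch '[0,0,0,0,0,0,0,0,0,0,0,0,0,0,0,0,0,5,0,0,0,0,20,0,0,0,0,60,0,0,0,0,100,0,0,0,0,120,0,0,0,0,120,0,0]' 18
```

```text
t: 3.13
tool_pos: [0.4682, -0.1959, 0.0245]
orientation: [1.971, 2.444, 0.001]
force: [2.0, -2.0, 4.3]
opening: 0.02
gripper_force: 6.0
t: 3.88
tool_pos: [0.4697, -0.1964, 0.1493]
orientation: [1.967, 2.441, 0.002]
force: [1.1, -0.6, 0.2]
opening: 0.0195
gripper_force: 18.0
```

```bash
python3 -m inch '[194,365,10,-20.4,0,194,365,10,-20.4,0,194,365,10,-20.4,0,194,365,10,-20.4,0,194,365,10,-20.4,0,194,365,10,-20.4,0,194,365,10,-20.4,0,194,365,10,-20.4,0,194,365,10,-20.4,0,194,365,10,-20.4,0]';python3 -m inch '[0,0,0,0,0,0,0,0,0,0,0,0,0,0,0]' ;python3 -c "
from plant import robot
print(robot.read_state()['q'])"
```

```text
t: 4.72
tool_pos: [0.6554, 0.1625, 0.1511]
orientation: [-2.372, -2.057, 0.005]
force: [0.8, -0.7, -0.7]
opening: 0.0195
gripper_force: 18.0
t: 4.97
tool_pos: [0.655, 0.1604, 0.1512]
orientation: [-2.371, -2.058, 0.006]
force: [0.2, -0.6, 0.2]
opening: 0.0195
gripper_force: 18.0
[ 1.64366619e-01  3.69735911e-01  1.33255313e+00 -4.20394909e-04
  1.44332493e+00  3.05683795e-01]
```

```bash
python3 -m inch '[8,9,0,0,0,8,9,-30,0,0,8,9,-57,0,0,8,9,-57,0,0,8,9,-57,0,0,8,9,-57,0,0]'; python3 - <<'E'
from h import *
o=np.zeros((600,800,3),np.uint8)
c=read_camera("top");o[:290,:580]=crop(c["image"],246,142,116,58,5)
c2=read_camera("side");o[292:592,:600]=crop(c2["image"],270,115,120,60,5)
cv2.imwrite("pics/z4.png",o)
ps=np.mean([robot.read_state()["tool_pos"]],0)
print(ps,proj(c,ps),proj(c2,ps))
E
```

```text
t: 5.47
tool_pos: [0.6646, 0.1685, 0.0977]
orientation: [2.375, 2.056, 0.001]
force: [-0.7, -0.2, 0.2]
opening: 0.0194
gripper_force: 18.0
[0.66578595 0.16917645 0.09918303] [[266.16264482 155.73208294]] [[310.58511011 134.98652624]]
```

View pics/z4.png

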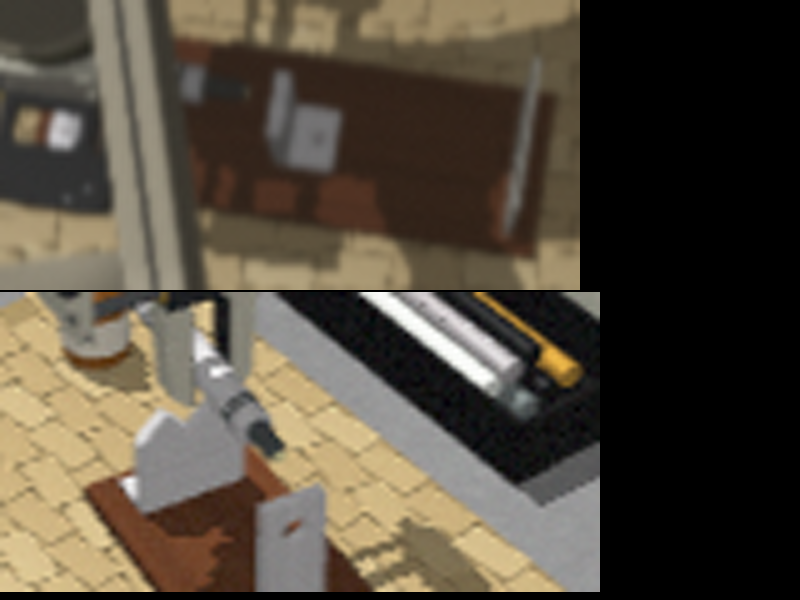

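```bash
cat > n.py <<'E'
from h import *
import sys,json
ct=read_camera("top");cs=read_camera("side")
Z=float(sys.argv[1])
for c,v,key in((ct,(.6466,.0624,-98.22),2),(cs,(.6512,.0675,-98.22),3)):
    for p in json.loads(sys.argv[key]):
        q=onz(c,p,Z)[:2]-np.array(v[:2]);a=np.radians(v[2])
        print("top" if key==2 else "side",p,np.round([1000*(q@[np.cos(a),np.sin(a)]),1000*(q@[-np.sin(a),np.cos(a)])],1))
E
python3 n.py .114 '[[295.5,160.0],[282.5,158.3]]' '[[326,146.8],[319,136.5]]'
```

```text
top [295.5, 160.0] [-25.7   1. ]
top [282.5, 158.3] [-61.    0.3]
side [326, 146.8] [-27.1   3.7]
side [319, 136.5] [-71.    7.8]
```

The torch is nearly aligned: nose tip at stand (-26, +1), yaw parallel. I shift 1 mm laterally and lower toward the notch.

```bash
python3 -m inch '[-1.3,0,-20,0,0,-1.3,0,-31,0,0,-1.3,0,-31,0,0,-1.3,0,-31,0,0]'; for i in 1 2 3; do python3 -m inch '[0,0,0,0,0,0,0,0,0,0]'|grep -E 'tool|force:'; done
```

```text
t: 6.0
tool_pos: [0.6626, 0.1694, 0.0649]
orientation: [-2.373, -2.058, 0.002]
force: [0.9, 0.0, -1.0]
opening: 0.0192
gripper_force: 18.0
tool_pos: [0.6632, 0.1697, 0.0659]
force: [-0.5, 0.5, -0.3]
gripper_force: 18.0
tool_pos: [0.6632, 0.1697, 0.0658]
force: [0.3, 0.8, -0.5]
gripper_force: 18.0
tool_pos: [0.6632, 0.1695, 0.0655]
force: [0.1, -0.0, 0.2]
gripper_force: 18.0
```

```bash
python3 -m inch '[0,0,-1.5,0,0,0,0,-1.5,0,0,0,0,-1.5,0,0]'|grep -E 'tool|force:'
```

```text
tool_pos: [0.663, 0.1695, 0.0636]
force: [0.5, 1.2, 0.4]
gripper_force: 18.0
```

```bash
for i in 1 2 3; do python3 -m inch '[0,0,-1,0,0,0,0,-1,0,0,0,0,-1,0,0]'|grep -E 'tool|force:'; done
```

```text
tool_pos: [0.6632, 0.1695, 0.0632]
force: [-1.4, -0.2, 1.8]
gripper_force: 18.0
tool_pos: [0.6633, 0.1694, 0.0628]
force: [-3.3, -1.4, 5.7]
gripper_force: 18.0
tool_pos: [0.6633, 0.1693, 0.0621]
force: [-5.3, -2.2, 7.6]
gripper_force: 18.0
```

```bash
python3 -m inch '[-1,0,0,0,0,-1,0,0,0,0,-1,0,0,0,0]'|grep -E 'tool|force:';python3 -m inch '[-1,0,0,0,0,-1,0,0,0,0,-1,0,0,0,0]'|grep -E 'tool|force:'
```

```text
tool_pos: [0.6632, 0.1694, 0.0623]
force: [-0.7, -0.9, 5.6]
gripper_force: 18.0
tool_pos: [0.6631, 0.1694, 0.0624]
force: [3.9, -1.4, 3.6]
gripper_force: 18.0
```

```bash
python3 -m inch '[0.8,0,1.5,0,0,0.8,0,1.5,0,0,-0.6,-10,1.5,0,0,-0.6,-10,1.5,0,0]'|grep -E 'tool|force:';python3 -m inch '[-0.4,-3,0,0,0,-0.9,-6,0,0,0,-0.9,-6,0,0,0]'|grep -E 'tool|force:'
```

```text
tool_pos: [0.6607, 0.1586, 0.0625]
force: [3.1, -2.0, 3.6]
gripper_force: 18.0
tool_pos: [0.6599, 0.1557, 0.0627]
force: [5.3, 8.8, 1.3]
gripper_force: 18.0
```

```bash
python3 - <<'E'
from h import *
o=np.zeros((600,800,3),np.uint8)
c=read_camera("top");o[:240,:480]=crop(c["image"],276,150,60,30,8)
c2=read_camera("side");o[242:600,:800]=crop(c2["image"],290,125,80,36,10)[:358]
cv2.imwrite("pics/z5.png",o)
E
```

```text
(no output)
```

View pics/z5.png

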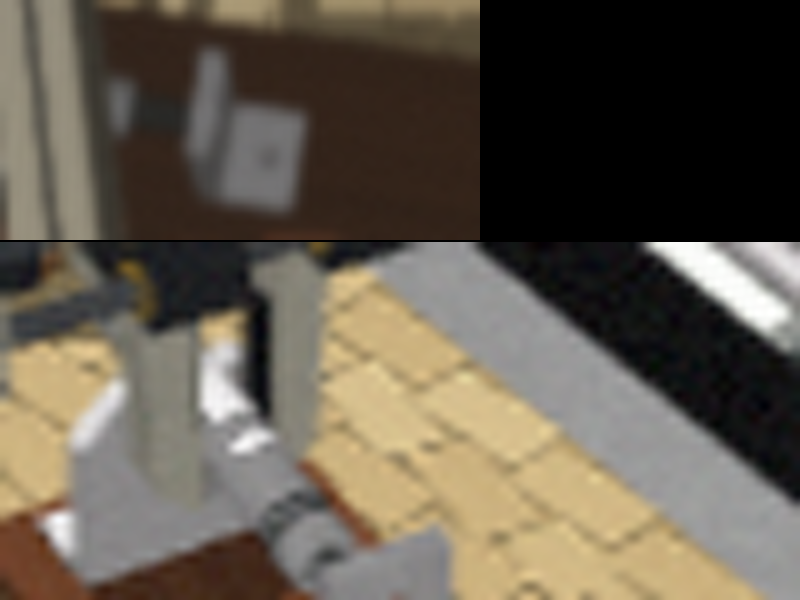

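```bash
python3 n.py .079 '[[291.1,162.3],[295.6,163.6],[298.5,164.2]]' '[[322.5,154.5],[317.5,148.7]]'; python3 n.py .100 '[[301.8,155.6],[300,168.2]]' '[]'; python3 -m inch '[0,0,0,0,0,0,0,0,0,0]'
```

```text
top [291.1, 162.3] [-40.4   0.2]
top [295.6, 163.6] [-27.4  -1.5]
top [298.5, 164.2] [-19.2  -1.9]
side [322.5, 154.5] [-39.8   1. ]
side [317.5, 148.7] [-66.    0.6]
top [301.8, 155.6] [-12.2  18.7]
top [300, 168.2] [-11.4 -16.5]
t: 9.05
tool_pos: [0.6599, 0.1557, 0.0627]
orientation: [-2.372, -2.058, -0.004]
force: [3.7, 8.0, 1.4]
opening: 0.019
gripper_force: 18.0
```

```bash
python3 -m inch '[0.4,3,0,0,0,0.9,3,0.7,0.8,0,0.9,3,0.7,0.8,0]'|grep -E 'tool|force:'; python3 -m inch '[-0.4,-3,0,0,0,-0.8,-6,0,0,0,-0.8,-6,0,0,0]'|grep -E 'tool|force:'
```

```text
tool_pos: [0.6603, 0.1567, 0.0629]
force: [1.7, 1.0, 1.5]
gripper_force: 18.0
tool_pos: [0.6596, 0.1546, 0.0633]
force: [3.5, 17.3, 0.4]
gripper_force: 18.0
```

```bash
python3 - <<'E'
from h import *
c=read_camera("side");ct=read_camera("top");s=robot.read_state();print(s["wrist_torque"],s["force"])
im=c["image"];cv2.imwrite("pics/s6.png",im);cv2.imwrite("pics/t6.png",ct["image"])
a=np.radians(-98.22)
def W(v,x,y,z): return [v[0]+np.cos(a)*x-np.sin(a)*y,v[1]+np.sin(a)*x+np.cos(a)*y,z]
S=(.6512,.0675);T=(.6466,.0624)
L=[(x,0,z) for z in(.079,.076,.083) for x in(-90,-60,-30,-14)]
for l,q in zip(L,proj(c,[W(S,x/1e3,y/1e3,z) for x,y,z in L])):print(l,q.round(1))
k=14;x0,y0=300,128
v=crop(im,x0,y0,50,40,k)
for z,col in((.079,(0,0,255)),):
    for X in(-90,-60,-30,-14):
        q=proj(c,[W(S,X/1e3,0,z)])[0];cv2.circle(v,tuple(int(t) for t in ((q-[x0,y0]+.5)*k)),4,col,-1)
# predicted plate outline (far and near faces top corners, hole centre near face)
for X,y,z in((-6,18,.1),(-6,-18,.1),(-14,18,.1),(-14,-18,.1),(-6,0,.0805)):
    q=proj(c,[W(S,X/1e3,y/1e3,z)])[0];cv2.circle(v,tuple(int(t) for t in ((q-[x0,y0]+.5)*k)),4,(0,255,0),-1)
cv2.imwrite("pics/z6.png",v)
E
```

```text
[ 2.75356314 -0.44631469  0.00709421] [ 2.89643919 16.4463463   0.34138765]
(-90, 0, 0.079) [313.  143.5]
(-60, 0, 0.079) [318.4 150.1]
(-30, 0, 0.079) [324.  156.8]
(-14, 0, 0.079) [327.1 160.5]
(-90, 0, 0.076) [313.  144.4]
(-60, 0, 0.076) [318.4 151. ]
(-30, 0, 0.076) [324.  157.7]
(-14, 0, 0.076) [327.1 161.4]
(-90, 0, 0.083) [312.9 142.4]
(-60, 0, 0.083) [318.4 149. ]
(-30, 0, 0.083) [324.  155.7]
(-14, 0, 0.083) [327.1 159.4]
```

View pics/z6.png

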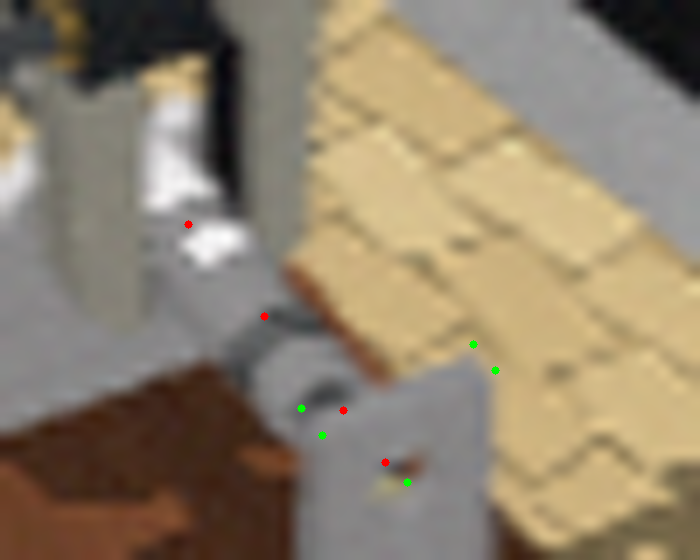

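The hole is around crop (402,475), with something dark in its upper part and tan at lower left. I compare pixels with the first picture.

```bash
python3 - <<'E'
import cv2
for n in("side0","s6"):
    im=cv2.imread(f"pics/{n}.png")
    print(n)
    for y in range(158,168):print(y,' '.join("%3d/%3d/%3d"%tuple(im[y,x]) for x in range(324,334)))
E
```

```text
side0
158 231/230/231 202/200/203 155/152/154 131/129/134 134/132/135 130/133/133 130/129/130 131/130/134 131/131/133 130/129/132
159 155/154/157 129/128/129 133/134/134 132/131/132 132/133/134 132/131/133 132/131/132 129/132/132 131/129/131 131/131/133
160 129/129/131 130/127/129 130/128/129 131/132/134 132/130/134 103/109/123 112/118/125 132/130/133 130/129/130 133/131/134
161 130/131/133 132/129/131 131/130/129 105/111/126  64/ 81/118  74/ 92/128 124/128/142 130/129/131 128/126/128 130/130/133
162 129/130/129 129/128/130 117/120/127  78/ 92/118  86/100/136 164/165/176 158/156/158 132/129/130 131/131/132 130/128/131
163 127/127/128 130/129/132 118/121/136 128/137/162 232/234/237 237/237/239 178/176/177 130/127/131 129/127/128 129/128/129
164 131/133/132 132/129/131 148/148/148 202/202/203 232/232/234 192/193/194 134/132/134 127/128/129 128/128/130 131/131/132
165 132/131/131 126/127/128 129/129/130 131/130/131 135/133/135 132/130/133 129/130/130 126/128/129 127/129/130 131/130/132
166 131/128/132 130/129/132 131/130/131 129/130/130 132/131/133 134/132/135 130/129/130 130/128/130 13
[... 688 characters left out ...]
/154/158 103/135/145 119/126/133 137/136/138 132/130/134 133/132/135 132/132/135
163 132/133/136 134/133/136 129/140/144 125/142/147 130/144/147 140/144/147 138/138/141 135/134/137 136/135/134 134/134/134
164 133/133/134 134/133/135 129/129/130 133/133/134 140/139/144 145/142/144 133/133/134 132/129/133 131/131/134 133/133/132
165 134/134/135 133/133/134 133/132/134 130/130/132 136/136/135 136/135/135 133/132/135 134/133/133 133/134/133 134/132/135
166 131/130/133 129/128/132 134/132/134 133/134/136 138/137/137 138/136/136 134/132/135 130/130/133 131/132/134 130/130/133
167 133/132/133 133/134/135 133/133/134 133/129/135 134/131/134 136/136/136 136/135/136 133/131/131 133/133/135 131/130/132
```

The lens tint sits about 1.5 px low in the hole. The nose is roughly 4 mm low and hitting the lower rim, so I back off, raise, and retry.

```bash
python3 -m inch '[0.7,5,0,0,0,0.7,5,4,0,0,0.7,5,4,0,0,0.7,5,4,0,0]'|grep -E 'tool|force:'; python3 -m inch '[-0.4,-3,0,0,0,-0.8,-6,0,0,0,-0.8,-6,0,0,0]'|grep -E 'tool|force:'; python3 -m inch '[-0.4,-3,0,0,0,-0.6,-4,0,0,0,-0.6,-4,0,0,0]'|grep -E 'tool|force:'
```

```text
tool_pos: [0.6598, 0.1549, 0.0666]
force: [-0.1, 0.6, -0.8]
gripper_force: 18.0
tool_pos: [0.6593, 0.1484, 0.0667]
force: [-0.6, -0.8, -1.1]
gripper_force: 18.0
tool_pos: [0.659, 0.145, 0.0671]
force: [0.2, -0.1, -0.8]
gripper_force: 18.0
```

```bash
python3 -m inch '[-0.4,-3,0,0,0,-0.9,-6,0,0,0,-0.9,-6,0,0,0]'|grep -E 'tool|force:'; python3 -m inch '[-0.2,-1.5,0,0,0,-0.4,-3,0,0,0,-0.4,-3,0,0,0]'|grep -E 'tool|force:'
```

```text
tool_pos: [0.658, 0.1389, 0.0671]
force: [0.2, -0.2, -0.7]
gripper_force: 18.0
tool_pos: [0.6577, 0.1363, 0.0671]
force: [0.1, -0.7, -0.6]
gripper_force: 18.0
```

Now about 2–3 mm short of home. I lower 2 mm to settle, then push on.

```bash
python3 -m inch '[0,0,-2,0,0,0,0,-2,0,0,0,0,-2,0,0]'|grep -E 'tool|force:'; python3 -m inch '[-0.2,-1.5,0,0,0,-0.4,-3,0,0,0,-0.4,-3,0,0,0]'|grep -E 'tool|force:';python3 -m inch '[-0.2,-1.5,0,0,0,-0.4,-2.5,0,0,0,-0.4,-2.5,0,0,0]'|grep -E 'tool|force:'
```

```text
tool_pos: [0.6576, 0.1366, 0.0649]
force: [-0.5, -0.1, -1.0]
gripper_force: 18.0
tool_pos: [0.6573, 0.1332, 0.0651]
force: [-0.5, -0.7, -0.8]
gripper_force: 18.0
tool_pos: [0.6572, 0.1325, 0.0653]
force: [1.0, 6.2, -0.8]
gripper_force: 18.0
```

```bash
python3 -m inch '[0,1,-1,0,0,0,1,-2,0,0,0,1,-2,0,0]'|grep -E 'tool|force:'; for i in 1 2; do python3 -m inch '[0,0,-1,0,0,0,0,-1,0,0,0,0,-1,0,0]'|grep -E 'tool|force:';done
```

```text
tool_pos: [0.6573, 0.1324, 0.0635]
force: [0.4, 4.2, 0.1]
gripper_force: 18.0
tool_pos: [0.6577, 0.1324, 0.063]
force: [1.7, 3.9, 5.0]
gripper_force: 18.0
tool_pos: [0.6578, 0.1324, 0.0628]
force: [-1.4, 4.1, 10.4]
gripper_force: 18.0
```

```bash
python3 -m inch '[0,0,1,0,0,-0.3,-2,1,0,0,-0.3,-2,1,0,0]'|grep -E 'tool|force:'; python3 -m inch '[0,0,0,0,0,0,0,0,0,0]' 4|grep -E 'tool|force:'; python3 -m inch '[0,0,0,0,25,0,0,0,0,45,0,0,0,0,45,0,0,0,0,45,0,0,0,0,45]' 18 |grep -E 'tool|force|open'; python3 - <<'E'
from h import *
c=read_camera("side");cv2.imwrite("pics/z7.png",crop(c["image"],295,120,56,50,12))
E
```

```text
tool_pos: [0.6576, 0.1321, 0.063]
force: [2.9, 12.0, 3.7]
gripper_force: 18.0
tool_pos: [0.6574, 0.1306, 0.0626]
force: [2.2, 5.0, 2.3]
gripper_force: 4.0
tool_pos: [0.6563, 0.1296, 0.0616]
force: [-0.4, -0.3, -0.0]
opening: 0.0413
gripper_force: 0.0
```

View pics/z7.png

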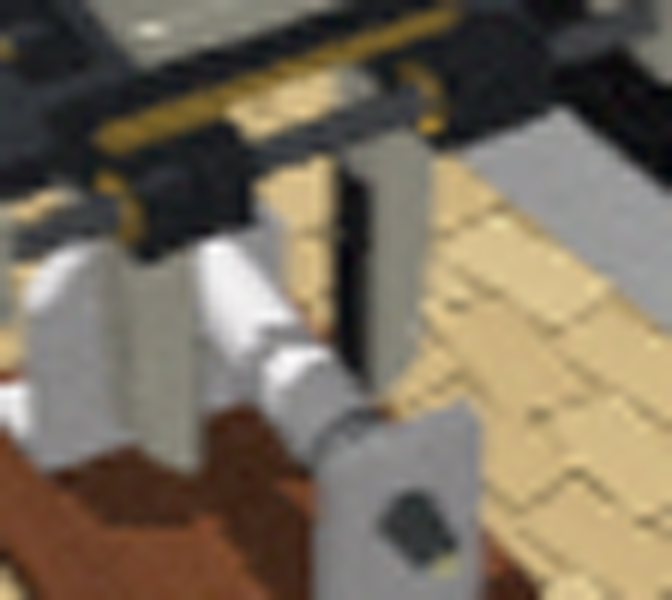

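The nose protrudes through the hole with the lens at crop (447,560), as predicted for a seated torch, and the barrel lies in the notch. I lift straight up and check clearance to the spray bottle.

```bash
python3 -m inch '[0,0,40,0,45,0,0,80,0,45,0,0,110,0,45,0,0,110,0,45]'; python3 - <<'E'
from h import *
ct=read_camera("top");cs=read_camera("side")
t=cv2.imread("pics/top0.png")
print(onz(ct,(197,200),.11),onz(cs,(237,145),.004),onz(cs,(235,113),.12))
c=read_camera("side");cv2.imwrite("pics/s8.png",c["image"])
print(np.degrees(cv2.Rodrigues(np.array(robot.read_state()["orientation"]))[0][:2,1]))
E
```

```text
t: 13.7
tool_pos: [0.6609, 0.1305, 0.1816]
orientation: [2.354, 2.07, 0.016]
force: [1.6, 1.0, 1.1]
opening: 0.0417
gripper_force: 0.0
[0.54076449 0.35013911 0.11      ] [0.5373782  0.35332187 0.004     ] [0.54256583 0.34630316 0.12      ]
[56.82526164 -7.3277128 ]
```

```bash
python3 -m inch '[-200,140,0,-0.6,45,-200,140,0,-0.6,45,-200,140,0,-0.6,45,-200,140,0,-0.6,45,-200,140,0,-0.6,45,-200,140,0,-0.6,45,-200,140,-40,-0.6,45,-200,140,-80,-0.6,45,-200,140,-80,-0.6,45,-200,140,-80,-0.6,45]';for i in 1 2; do python3 -m inch '[0,0,0,0,45,0,0,0,0,45]'|grep -E 'tool|ori'; done; python3 - <<'E'
from h import *
o=np.zeros((600,800,3),np.uint8)
c=read_camera("top");o[:260,:560]=crop(c["image"],205,214,80,37,7)[:260]
c2=read_camera("side");o[262:598,:560]=crop(c2["image"],200,132,80,48,7)
cv2.imwrite("pics/z8.png",o);cv2.imwrite("pics/s9.png",c2["image"])
E
```

```text
t: 14.68
tool_pos: [0.4531, 0.2684, 0.0883]
orientation: [-2.368, -2.061, 0.014]
force: [-0.3, 0.4, 1.4]
opening: 0.042
gripper_force: 0.0
tool_pos: [0.4582, 0.2703, 0.0943]
orientation: [2.37, 2.061, 0.004]
tool_pos: [0.4581, 0.2704, 0.094]
orientation: [2.37, 2.061, 0.005]Traceback (most recent call last):
  File "<stdin>", line 3, in <module>
ValueError: could not broadcast input array from shape (259,560,3) into shape (260,560,3)
```

TCP is over the cell at (0.458, 0.270). I descend and close gently.

```bash
python3 -m inch '[0,0,-30,0,45,0,0,-55,0,45,0,0,-65,0,45,0,0,-65,0,45]'|grep -E 'tool|force'; python3 -m inch '[0,0,0,0,30,0,0,0,0,20,0,0,0,0,16,0,0,0,0,10,0,0,0,0,5,0,0,0,0,5]' 4; python3 -m inch '[0,0,0,0,5,0,0,0,0,5]'|grep -E 'force|open'
```

```text
tool_pos: [0.4554, 0.2694, 0.0253]
force: [0.5, 0.2, 0.1]
gripper_force: 0.0
t: 15.9
tool_pos: [0.4571, 0.2703, 0.0279]
orientation: [2.37, 2.062, 0.002]
force: [0.1, 0.6, 3.9]
opening: 0.0126
gripper_force: 4.0
force: [-1.6, -0.6, 5.7]
opening: 0.0123
gripper_force: 4.0
```

```bash
python3 -m inch '[0,0,0,0,0,0,0,0,0,0,0,0,3,0,0,0,0,8,0,0,0,0,20,0,0,0,0,40,0,0,0,0,70,0,0,0,0,100,0,0,0,0,130,0,0,0,0,130,0,0]' 10; python3 -m inch '[0,0,0,0,0,0,0,0,0,0]'; python3 - <<'E'
from h import *
c=read_camera("side");cv2.imwrite("pics/s10.png",c["image"])
s=robot.read_state();print(s["tool_pos"],proj(c,s["tool_pos"]))
E
```

```text
t: 16.9
tool_pos: [0.4601, 0.2718, 0.1655]
orientation: [2.368, 2.06, 0.017]
force: [1.1, 0.0, 0.5]
opening: 0.0121
gripper_force: 10.0
t: 17.07
tool_pos: [0.4564, 0.27, 0.1572]
orientation: [-2.37, -2.062, -0.0]
force: [0.7, 1.1, -0.4]
opening: 0.0126
gripper_force: 10.0
[0.45588046 0.26970302 0.1561763 ] [[218.89674186 129.07064178]]
```

```bash
python3 -m inch '[30,-43,5,-0.3,0,60,-87,5,-0.3,0,90,-130,5,-0.3,0,120,-174,5,-0.3,0,150,-217,5,-0.3,0,170,-246,5,-0.3,0,183,-265,5,-0.3,0,183,-265,5,-0.3,0,183,-265,5,-0.3,0,183,-265,5,-0.3,0]';python3 -m inch '[0,0,0,0,0,0,0,0,0,0]'
```

```text
t: 17.95
tool_pos: [0.6388, 0.0033, 0.1595]
orientation: [-2.376, -2.05, 0.005]
force: [-0.0, -0.3, 0.4]
opening: 0.0123
gripper_force: 10.0
t: 18.12
tool_pos: [0.6385, 0.0061, 0.1609]
orientation: [-2.373, -2.056, 0.002]
force: [0.0, -0.4, -0.1]
opening: 0.0127
gripper_force: 10.0
```

```bash
python3 -m inch '[1,0,-30,0,0,1,0,-60,0,0,1,0,-80,0,0,1,0,-88.5,0,0,1,0,-88.5,0,0,1,0,-88.5,0,0]';python3 -m inch '[0,0,0,0,0,0,0,0,0,0,0,0,0,0,0]'; python3 - <<'E'
from h import *
o=np.zeros((600,800,3),np.uint8)
c=read_camera("top");t=crop(c["image"],276,142,90,48,6);o[:288,:540]=t
c2=read_camera("side");t=crop(c2["image"],300,120,90,50,6);o[290:590,:540]=t
t=crop(c2["image"],332,145,32,36,8);o[300:588,542:798]=t
cv2.imwrite("pics/z9.png",o)
print([proj(c2,robot.read_state()["tool_pos"])])
E
```

```text
t: 18.62
tool_pos: [0.6404, 0.0058, 0.0741]
orientation: [-2.374, -2.057, 0.0]
force: [0.1, 0.4, 0.2]
opening: 0.0127
gripper_force: 10.0
t: 18.87
tool_pos: [0.6419, 0.005, 0.0756]
orientation: [2.374, 2.055, 0.003]
force: [0.1, 0.3, -0.6]
opening: 0.0123
gripper_force: 10.0
[array([[342.17385011, 180.36839259]])]
```

View pics/z9.png

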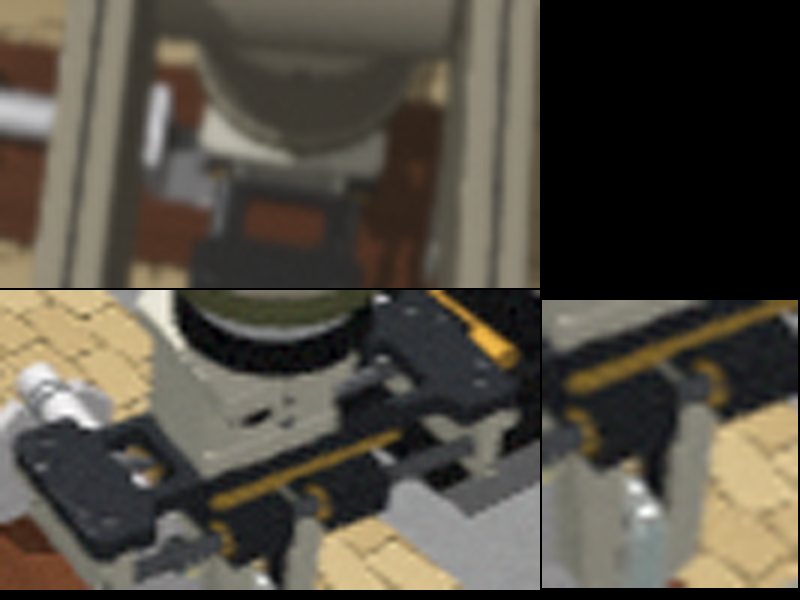

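The cell is held upright between the pads (right crop, about (645,530)), with nothing touching. I check the settled pose.

```bash
for i in 1 2 3; do python3 -m inch '[0,0,0,0,0,0,0,0,0,0,0,0,0,0,0]'|grep -E 'tool|ori'; done
```

```text
tool_pos: [0.6406, 0.005, 0.0737]
orientation: [2.375, 2.056, 0.0]
tool_pos: [0.6406, 0.005, 0.0735]
orientation: [-2.375, -2.056, 0.0]
tool_pos: [0.6406, 0.005, 0.0735]
orientation: [-2.375, -2.056, 0.0]
```

```bash
python3 -m inch '[-1.5,0,-1,0,0,-1.5,0,-1,0,0,-1.5,0,-1,0,0]'|grep -E 'tool'; python3 -m inch '[0,0,0,0,0,0,0,0,0,0,0,0,0,0,0,0,0,0,0,0,0,0,0,0,0,0,0,0,0,0]'; python3 -c "
from h import *
c=read_camera('side')['image'];a=cv2.imread('pics/s9.png') ;cv2.imwrite('pics/s11.png',c)"
```

```text
tool_pos: [0.6389, 0.005, 0.0724]
t: 20.47
tool_pos: [0.6391, 0.005, 0.0726]
orientation: [2.375, 2.056, 0.0]
force: [0.0, 0.0, -0.8]
opening: 0.0124
gripper_force: 10.0[ WARN:0@1.015] global loadsave.cpp:275 findDecoder imread_('pics/s9.png'): can't open/read file: check file path/integrity
```

```bash
python3 -c "
from plant import job
print(job.close_job())"
```

```text
the job is handed in; nothing more can be done
None
```

I handed the job in at about 20.5 s, under the 61 s limit. The torch lies in the notch with its shoulder pushed against the hole bracket. The long cell is held still in the light path, gripped by its frosted sides and clear of stand and card. I judged the seating from contact force and the side view, and set the cell's place from position readings, not from seeing light on the card.

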